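# Snap the rotor onto a mini centrifuge and hold it down

### The arm

A 6-joint arm with a two-finger parallel gripper is mounted at the origin on the work surface. World frame = base frame: x ahead of the robot, y to its left, z up, the work surface at z = 0. Lengths are in m, angles in rad, forces in N, time in s.
With the tool pointing down it reaches from about 0.4 to 0.825 m from the base axis. Payload 7 kg.
Tool frame: the origin (TCP) lies on the centre line of the jaws, within the pads' length; the fingertips stand 22 mm ahead of it and the grasp point (between the pads) lies 3 mm ahead of it (arm.tcp_to_tips is the distance from the TCP to the fingertips, in m); z points along the fingers, y is the line along which they close (so a half turn about z gives the same grasp; the last joint's range is limited). The gripper opens to 88 mm and grips with 3 to 60 N. Pads are 19 mm wide; open, the fingers measure 130 mm over their backs; the gripper's body (78 mm by 193 mm) begins 47 mm behind the grasp point.
Start: joints at [1.471, 0.359, 0.012, 0, -1.224, -0.288], TCP at [0.255, 0.625, 0.249] pointing down, gripper open.
Joint ranges: [-3.07, 3.07], [-1.43, 2.12], [-1.02, 1.25], [-3.03, 1.67], [-3.05, -0], [-3.03, 3.03]. Speed limits (rad/s): [2.39, 2.39, 3.01, 3.14, 3.14, 3.14].

### API

Orientations are given as [roll, pitch, yaw] about the fixed x, y, z axes, in that order (R = Rz(yaw) Ry(pitch) Rx(roll)).
In Python, from station import arm gives the robot as it stands.
- The arm moves only by the tool jog_arm, never from a script. Its argument "targets" is a list of rows, each an object of numbers: "dx", "dy", "dz": the shift along the tool's x, y, z in mm; "rx", "ry", "rz": the turn, a rotation vector about the tool's x, y, z in rad; "gripper": the closure, from 0 (fully open) to 1 (shut). In form: [{"dx": .., "dy": .., "dz": .., "rx": .., "ry": .., "rz": .., "gripper": ..}, ...]. A call has exactly 8 rows; each row is the pose to reach, as a shift and turn from the pose commanded when the call began, along the tool's axes at that moment; what a row does not reach only later rows make up. A row lasts 1/12 s, in which the tool goes at most 41.7 mm and 7.16 degrees, less where a joint would pass 70% of its speed; a pose out of reach is approached as far as the arm can. A call with a gripper value outside its range is refused whole. The fingers move at their own pace and stop on an object; "force" is the grip in N (left out, the last holds). Time passes only in rows, so rows that repeat a pose let the fingers close, or fill a call up. It gives the time, the measured TCP pose, the force, the opening and the grip force at its end, in the units of the state.
- arm.get_state(): the state, without advancing time (a new reading comes with each control period).
- arm.grab_frame(name): name is "scene" or "top"; returns a dict with "frame" (400x640x3 uint8, red, green, blue), "z_map" (400x640 float32, m along the optical axis (not along the pixel's ray), 0 where there is no reading), "fx", "fy", "cx", "cy" (pixels), "view" (4x4, takes a point from world to camera coordinates). Camera axes: x right, y down, z forward; pixel columns grow to the right and rows downward; lengths in m; the calibration is good to about 2 mm. A picture is of the moment at which its call begins.
- arm.job_done(): hands the job in; it is judged then, once.
The state is a dict: "t": time; "q": joint angles; "qd": joint speeds; "joint_efforts": joint torques, N m; "eef_pos": TCP position; "ee_rot": TCP orientation; "force": force on the tool from outside, world axes, zero at the start; "moment": the same for the moment, N m; "width": finger opening in m; "gripper_force": force on a finger pad.
Only numpy, scipy, OpenCV 4.12 (cv2) and the standard library are available. Lean on these libraries where they do the work, as an engineer would, in place of code of your own. Each camera call takes 0.05 s, during which the arm holds its last target. There are 200 camera calls.

### The job

Slide the tall white spacer sleeve over the upright shaft of the mini centrifuge so that it sits flat on the steel drive plate, then put the black rotor on the shaft above it and press it down until it snaps past the shaft's spring catches and sits fully home on the sleeve. Keep pressing: finish with the fingers still on the rotor, pushing it firmly down onto the sleeve, not letting go. Leave everything else on the bench where it stands.

Things in the scene. Friction and masses are not known exactly. Their poses are not given: they have to be found in the camera images.
- centrifuge: mini centrifuge, fixed to the bench (place and turn vary): white rounded housing 150 x 150 mm, 60 mm high; on it a grey disc 132 mm across (top 66 mm above the bench) and a round steel drive plate 64 mm across (top at 80 mm); from its middle a dark steel shaft stands up. Origin: centre of the underside, on the shaft's axis, z up, x square to a side.
- seat (a point): point on the shaft's axis at the top face of the drive plate, 80 mm above the bench, z up. Above it the shaft has a boss 24 mm across up to 10 mm, tapering to 16 mm across at 14 mm, then 16 mm across up to 36 mm and a tapered tip down to 8 mm across at 44 mm.
- catches (a point): point on the shaft's axis, 26.6 mm above the seat, at the level of the points of four small wedge-shaped sprung steel catches that stick out of the shaft, evenly spaced, 24 mm across their points, faces sloping at 45 degrees above and below; they spring inward when pushed.
- sleeve: tall white plastic spacer sleeve, a plain tube: outer diameter 42 mm, bore 26.5 mm, 20 mm high, 40 g. Origin: centre of its underside, z up along its axis. It starts standing on the bench; it passes freely over the catches. Seated, its underside is at the seat and its top 20 mm above it.
- rotor: black plastic rotor, about 140 g, 58 mm high, upright on the bench: round hub below (40 mm across, 26 mm high), disc 84 mm across from 26 to 34 mm above the underside with six small tube holes, round knob on top. Origin: centre of the hub's underside, z up along its axis. Home, its underside rests on the sleeve, 20 mm above the seat.
- knob (a point): centre of the rotor's grip knob, 46 mm above the rotor's underside; the knob is 24 mm across and runs from 34 to 58 mm above the underside, 24 mm tall.
- mouth (a point): centre of the hub's mouth in the rotor's underside: an 19.5 mm hole in a lip 4 mm thick, the hub 28 mm wide inside for 22 mm above it. The lip meets the catches with its underside about 29 mm above the seat; pressing on takes some 10 to 15 N until it is 25 to 27 mm above the seat, then the force drops; below about 23 mm the catches spring out over the lip and it goes home at 20 mm.
- low_spacer: bystander: low white spacer ring, same diameters as the sleeve but only 8 mm high; origin at the centre of its underside. Not used.
- jar: bystander: specimen jar with a red cap, 52 mm across, 65 mm high; origin at the centre of its underside.
- beaker: bystander: glass beaker, 64 mm across, 75 mm high; origin at the centre of its underside.
- slide_box: bystander: blue slide box, 85 x 100 x 32 mm; origin at the centre of its underside.
- timer: bystander: white lab timer, 55 x 65 x 18 mm; origin at the centre of its underside.
- tube_rack: bystander: white rack with capped tubes, 80 x 200 mm, 79 mm high with the tubes; origin at the centre of its underside.

How it is judged:
On the way, in this order (a step that is already met when the one before it is completed fails the run):
1. the sleeve sits on the drive plate around the shaft, the rotor not yet on it (z of sleeve in the frame of seat between -0.002 and 0.002 m and horizontal distance between sleeve and seat below 0.003 m and angle between sleeve's own z axis and vertical below 0.06 rad and horizontal distance between rotor and seat above 0.05 m), for 0.2 s.
2. the rotor has snapped home onto the sleeve (z of sleeve in the frame of seat between -0.002 and 0.002 m and horizontal distance between each of sleeve, rotor and seat below 0.003 m and angle between each of sleeve, rotor's own z axis and vertical below 0.06 rad and z of rotor in the frame of seat between 0.0175 and 0.022 m), for 0.2 s.
At the end, for the whole second after the job is handed in: sleeve on the drive plate (2 mm in height, 3 mm sideways), rotor snapped home on it (underside 17.5 to 22 mm above the seat, 3 mm sideways), both upright within 0.06 rad; fingers still on the rotor (over 1.5 N) and rotor pressed on the sleeve with over 5 N in all (all of step 2 and contact force between rotor and sleeve above 5 N and contact force between the fingers and rotor above 1.5 N); the arm keeps its last pose, push and grip.
It fails at once if a bystander (low spacer, jar, beaker, slide box, timer or tube rack) is moved by more than 20 mm (distance of any of low_spacer, jar, beaker, slide_box, timer, tube_rack from where it was at the start of the episode above 0.02 m).
It also fails if it takes over 62 s, if anything falls off the work surface, if the arm or the gripper's body presses on something with over 40 N, if the wrist force passes 120 N, or if a joint passes its speed limit or range.

## Working session

There is one attempt and no reset: what is moved stays moved. The work goes in short steps, Python scripts to look and compute and a tool call to move; the robot and the scene stay as the last step left them, time stands still between calls to the robot, and variables do not carry over. Pictures are saved under pics/ and viewed, at most 10 in all, crops included, and the job is handed in when it is done.

Besides the shell and the picture viewer there is one more tool, called after "Call:" as a command line: name --argument value ..., lists and objects as JSON in quotes. jog_arm: Moves the arm, as the interface text tells. Its arguments: {"type":"object","properties":{"targets":{"type":"array","items":{"type":"object","properties":{"dx":{"type":"number"},"dy":{"type":"number"},"dz":{"type":"number"},"rx":{"type":"number"},"ry":{"type":"number"},"rz":{"type":"number"},"gripper":{"type":"number"}}}},"force":{"type":"number"}},"required":["targets"]}

```bash
mkdir -p pics
cat > h.py <<'E'
import numpy as np, cv2
from station import arm
def grab(n, save=None):
    f=arm.grab_frame(n)
    if save: cv2.imwrite('pics/'+save, cv2.cvtColor(f['frame'],cv2.COLOR_RGB2BGR))
    return f
def cloud(f):
    z=f['z_map']; v,u=np.mgrid[:z.shape[0],:z.shape[1]]
    c=np.stack([(u-f['cx'])/f['fx']*z,(v-f['cy'])/f['fy']*z,z,np.ones_like(z)],-1)
    return (c@np.linalg.inv(f['view']).T)[...,:3]
def ray(f,u,v,h):
    T=np.linalg.inv(f['view']); d=T[:3,:3]@[(u-f['cx'])/f['fx'],(v-f['cy'])/f['fy'],1]
    o=T[:3,3]; return o+d*(h-o[2])/d[2]
E
python3 - <<'E'
from h import *
a=grab('top','t1.png'); b=grab('scene','s1.png')
for f in (a,b): print(f['fx'],np.linalg.inv(f['view']).round(3).tolist())
print(arm.get_state())
np.save('t1.npy',cloud(a));np.save('s1.npy',cloud(b))
E
```

```text
419.45045017751744 [[-0.027, -0.983, 0.183, 0.361], [-1.0, 0.029, 0.009, -0.042], [-0.014, -0.182, -0.983, 1.452], [0.0, 0.0, 0.0, 1.0]]
377.4309826798471 [[-0.892, 0.259, -0.372, 1.06], [0.453, 0.54, -0.71, 0.869], [0.017, -0.801, -0.598, 0.845], [0.0, 0.0, 0.0, 1.0]]
{'t': 0.1, 'q': array([ 1.47113835e+00,  3.59328419e-01,  1.11426710e-02, -3.38380216e-04,
       -1.22409865e+00, -2.88115500e-01]), 'qd': array([ 0.00069684, -0.0011693 ,  0.00341322,  0.00180347,  0.00170919,
       -0.00235341]), 'joint_efforts': array([-2.19889800e-03, -5.84165418e+01,  2.93750024e+01,  7.01559126e+00,
        1.01273943e-02, -5.47622926e-05]), 'eef_pos': array([0.25508562, 0.62449828, 0.24769907]), 'ee_rot': array([ 3.14007552e+00, -1.17870757e-04, -3.87888598e-01]), 'force': array([ 0.89923204, -0.22474002,  0.01876457]), 'moment': array([ 0.01895899, -0.01185371,  0.01164854]), 'gripper_force': 0.0, 'width': 0.08783787907831761}
```

View pics/t1.png

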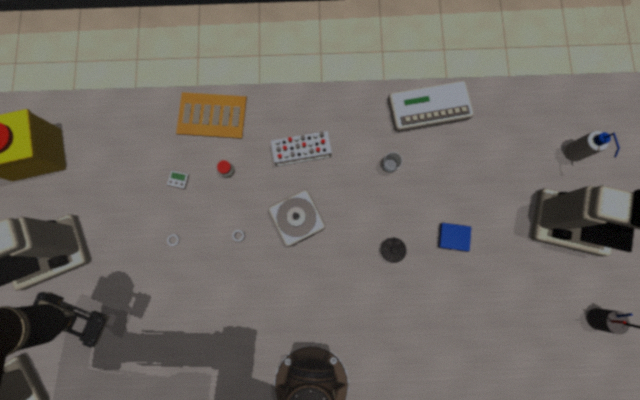

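View pics/s1.png

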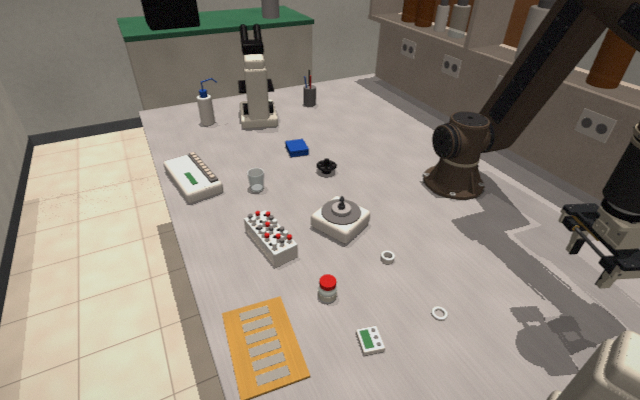

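The top view shows the centrifuge at (296,216), rings at (172,240) and (238,236), and the rotor at (393,250). In the scene view the ring at (388,257) looks taller than the one at (439,313), so I'll check this with depth.

Run:
```python
from h import *
def reg(f,u,v,r,lo,hi):
    P=cloud(f)[v-r:v+r,u-r:u+r].reshape(-1,3); P=P[(P[:,2]>lo)&(P[:,2]<hi)]
    return P
a=grab('top');b=grab('scene')
for nm,ca,cb,lo,hi in [('ringL',(172,240),(439,313),.004,.05),('ringR',(238,236),(388,257),.004,.05),('disc',(393,250),(326,167),.026,.045),('knob',(393,250),(326,167),.05,.07),('plate',(296,216),(341,211),.075,.085),('shaft',(296,216),(341,205),.095,.135),('grey',(296,216),(341,211),.062,.07)]:
    for f,c in((a,ca),(b,cb)):
        r=16 if nm in('disc','knob','ringL','ringR') else 35
        P=reg(f,*c,r,lo,hi)
        if len(P)<3: print(nm,len(P));continue
        xy=P[:,:2].astype(np.float32); (cx,cy),R=cv2.minEnclosingCircle(xy)
        print(nm,len(P),'mean',P.mean(0).round(4),'z95',np.percentile(P[:,2],95).round(4),'circ',round(cx,4),round(cy,4),round(R,4))
# image ellipses of bright rings
for f,cs,n in((a,[(172,240),(238,236)],'t'),(b,[(439,313),(388,257)],'s')):
    for u,v in cs:
        g=cv2.cvtColor(f['frame'],cv2.COLOR_RGB2GRAY)[v-14:v+14,u-14:u+14]
        m=(g>np.median(g)+25).astype(np.uint8); c=max(cv2.findContours(m,0,2)[0],key=cv2.contourArea)
        x,y,w,h=cv2.boundingRect(c); U,V=u-14+x+(w-1)/2,v-14+y+(h-1)/2
        print(n,U,V,w,h,[ray(f,U,V,z).round(4).tolist() for z in(.008,.02)])
cv2.imwrite('pics/crop.png',np.hstack([cv2.resize(f['frame'][v-40:v+40,u-50:u+50,::-1],(400,320),interpolation=2) for f,u,v in((b,388,257),(b,439,313))]))
```

```text
ringL 164 mean [0.4777 0.4692 0.0069] z95 0.012 circ 0.4776 0.4668 0.0745
ringL 137 mean [0.482  0.4662 0.0075] z95 0.0104 circ 0.4678 0.4619 0.0533
ringR 196 mean [0.4831 0.2428 0.011 ] z95 0.0232 circ 0.4849 0.24 0.0747
ringR 155 mean [0.4907 0.2385 0.0146] z95 0.0227 circ 0.4929 0.2254 0.06
disc 447 mean [ 0.4211 -0.2864  0.034 ] z95 0.0389 circ 0.4218 -0.2873 0.0421
disc 162 mean [ 0.4297 -0.2819  0.0349] z95 0.0385 circ 0.4259 -0.2875 0.0435
knob 43 mean [ 0.4218 -0.2866  0.0577] z95 0.0624 circ 0.4214 -0.287 0.0121
knob 23 mean [ 0.4266 -0.2866  0.0567] z95 0.0602 circ 0.4231 -0.2887 0.0153
plate 239 mean [0.538 0.035 0.08 ] z95 0.0837 circ 0.5438 0.0224 0.0454
plate 157 mean [0.5446 0.0395 0.0803] z95 0.0831 circ 0.542 0.0345 0.0329
shaft 33 mean [0.5373 0.0347 0.1152] z95 0.1245 circ 0.5382 0.0356 0.0117
shaft 43 mean [0.544  0.0374 0.112 ] z95 0.1231 circ 0.5437 0.0337 0.0117
grey 874 mean [0.5358 0.0354 0.0656] z95 0.0691 circ 0.5354 0.0374 0.0895
grey 579 mean [0.5488 0.045  0.0665] z95 0.0693 circ 0.5426 0.0401 0.0861Traceback (most recent call last):
  File "<stdin>", line 17, in <module>
ValueError: max() iterable argument is empty
```

```bash
cat >> h.py <<'E'
def top(f,u,v,r,lo,hi):
    "centroid of surface points in a height band near a pixel: robust circle fit by least squares on the outline"
    m=np.zeros(f['z_map'].shape,np.uint8); m[v-r:v+r,u-r:u+r]=1
    P=cloud(f); m&=((P[...,2]>lo)&(P[...,2]<hi)).astype(np.uint8)
    c=max(cv2.findContours(m,0,cv2.CHAIN_APPROX_NONE)[0],key=cv2.contourArea)
    e=cv2.minAreaRect(c) if len(c)<5 else cv2.fitEllipse(c)
    return e
def tool(d):
    from scipy.spatial.transform import Rotation as R
    return R.from_euler('xyz',arm.get_state()['ee_rot']).inv().apply(np.array(d)*1e3).round(1)
E
python3 - <<'E'
from h import *
a=grab('top');b=grab('scene')
for n,f,c,r,lo,hi,h in [('sleeve',a,(238,236),12,.012,.03,.02),('sleeve',b,(388,257),12,.012,.03,.02),('low',a,(172,240),12,.003,.03,.008),
  ('disc',a,(393,250),18,.025,.07,.034),('disc',b,(326,167),18,.027,.045,.034),('knob',a,(393,250),18,.05,.07,.058),('knob',b,(326,167),18,.05,.07,.058),
  ('grey',a,(296,216),35,.063,.2,.066),('plate',a,(296,216),35,.076,.2,.08),('plate',b,(341,211),35,.076,.09,.08),('tip',a,(296,216),35,.115,.2,.124),('tip',b,(341,205),35,.115,.2,.122)]:
    e=top(f,*c,r,lo,hi); print(n,np.round(e[0],1),np.round(e[1],1),ray(f,*e[0],h).round(4))
crop=[cv2.resize(f['frame'][v-25:v+25,u-25:u+25,::-1],(250,250),interpolation=2) for f,u,v in((a,238,236),(a,172,240),(a,296,216))]
crop+= [cv2.resize(f['frame'][v-25:v+25,u-25:u+25,::-1],(250,250),interpolation=2) for f,u,v in((b,388,257),(b,439,313),(b,341,205))]
cv2.imwrite('pics/crop.png',np.vstack([np.hstack(crop[:3]),np.hstack(crop[3:])]))
E
```

```text
sleeve [237.7 235.3] [11.2 11.6] [0.4855 0.2377 0.02  ]
sleeve [387.  255.7] [10.7 12.8] [0.4919 0.2395 0.02  ]
low [171.4 239.4] [12.2 17.4] [0.479  0.4688 0.008 ]
disc [393.3 249.8] [23.8 24.7] [ 0.4212 -0.2867  0.034 ]
disc [325.8 165.3] [10.  19.9] [ 0.4281 -0.2842  0.034 ]
knob [394.6 249.4] [6.6 6.6] [ 0.4214 -0.287   0.058 ]
knob [325.7 160. ] [4.2 5.2] [ 0.4282 -0.2857  0.058 ]
grey [295.7 216.5] [38.5 39.3] [0.5387 0.0359 0.066 ]
plate [295.6 216.2] [18.1 18.1] [0.5377 0.0354 0.08  ]
plate [340.7 207.8] [11.6 18.6] [0.5432 0.0371 0.08  ]
tip [294.7 214.7] [4.2 4.4] [0.5369 0.0355 0.124 ]
tip [341.1 197.7] [3.4 4.6] [0.5442 0.0372 0.122 ]
```

View pics/crop.png

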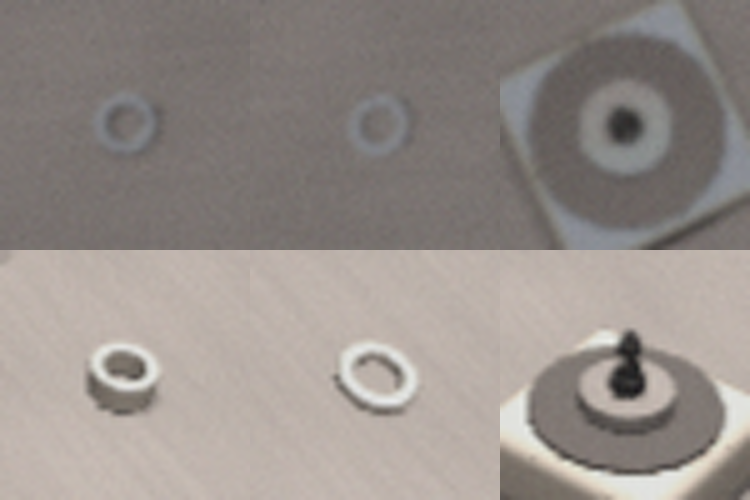

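The ring at (388,257) in the scene view is clearly tall-walled, so it is the sleeve; (439,313) is the low ring. The shaft tip is at (341,198) in scene and (295,215) in top. The two cameras differ by a constant ~6 mm but agree on relative positions. I'll centre on the sleeve by squeezing it along two directions.

Call:
jog_arm --targets '[{"dx":36,"dy":27,"dz":10,"rz":-0.1,"gripper":0},{"dx":72,"dy":54,"dz":20,"rz":-0.2,"gripper":0},{"dx":108,"dy":81,"dz":40,"rz":-0.3,"gripper":0},{"dx":144,"dy":108,"dz":60,"rz":-0.388,"gripper":0},{"dx":180,"dy":135,"dz":80,"rz":-0.388,"gripper":0},{"dx":216,"dy":162,"dz":100,"rz":-0.388,"gripper":0},{"dx":252,"dy":189,"dz":120,"rz":-0.388,"gripper":0},{"dx":288,"dy":216,"dz":140,"rz":-0.388,"gripper":0}]'

```text
invalid input at $.targets[0]: expected keys dx, dy, dz, rx, ry, rz, gripper
```

Run:
```python
from h import *
s=arm.get_state(); print(s['t'],s['eef_pos'],s['ee_rot'],tool(np.array([.4885,.2387,.1])-s['eef_pos']))
```

```text
0.3 [0.25521922 0.62472713 0.24823737] [ 3.14103874e+00 -4.59112319e-05 -3.87862798e-01] [361.9 269.  148.4]
```

Call:
jog_arm --targets '[{"dx":32,"dy":24,"dz":10,"rx":0,"ry":0,"rz":-0.1,"gripper":0},{"dx":64,"dy":48,"dz":20,"rx":0,"ry":0,"rz":-0.2,"gripper":0},{"dx":96,"dy":72,"dz":30,"rx":0,"ry":0,"rz":-0.3,"gripper":0},{"dx":128,"dy":96,"dz":40,"rx":0,"ry":0,"rz":-0.388,"gripper":0},{"dx":160,"dy":120,"dz":50,"rx":0,"ry":0,"rz":-0.388,"gripper":0},{"dx":192,"dy":144,"dz":60,"rx":0,"ry":0,"rz":-0.388,"gripper":0},{"dx":224,"dy":168,"dz":70,"rx":0,"ry":0,"rz":-0.388,"gripper":0},{"dx":256,"dy":190,"dz":80,"rx":0,"ry":0,"rz":-0.388,"gripper":0}]'

```text
t: 0.97
eef_pos: [0.4209, 0.3502, 0.1685]
ee_rot: [-3.141, -0.0, 0.001]
force: [1.8, 0.3, -0.7]
width: 0.0875
gripper_force: 0.0
```

Run:
```python
from h import *
s=arm.get_state(); print(s['t'],s['eef_pos'],s['ee_rot'],tool(np.array([.4885,.2387,.1])-s['eef_pos']))
```

```text
0.9667 [0.42090409 0.3502295  0.16848056] [-3.14105627e+00 -3.23341012e-04  5.11915391e-04] [ 67.5 111.6  68.4]
```

Call:
jog_arm --targets '[{"dx":20,"dy":33,"dz":15,"rx":0,"ry":0,"rz":0,"gripper":0},{"dx":40,"dy":66,"dz":30,"rx":0,"ry":0,"rz":0,"gripper":0},{"dx":60,"dy":99,"dz":50,"rx":0,"ry":0,"rz":0,"gripper":0},{"dx":68,"dy":112,"dz":75,"rx":0,"ry":0,"rz":0,"gripper":0.2},{"dx":68,"dy":112,"dz":100,"rx":0,"ry":0,"rz":0,"gripper":0.3},{"dx":68,"dy":112,"dz":120,"rx":0,"ry":0,"rz":0,"gripper":0.3},{"dx":68,"dy":112,"dz":135,"rx":0,"ry":0,"rz":0,"gripper":0.3},{"dx":68,"dy":112,"dz":141,"rx":0,"ry":0,"rz":0,"gripper":0.3}]'

```text
t: 1.63
eef_pos: [0.4876, 0.2389, 0.0254]
ee_rot: [3.139, 0.002, -0.001]
force: [-0.5, -0.5, -0.2]
width: 0.0629
gripper_force: 0.0
```

Call:
jog_arm --targets '[{"dx":0,"dy":0,"dz":0,"rx":0,"ry":0,"rz":0,"gripper":1},{"dx":0,"dy":0,"dz":0,"rx":0,"ry":0,"rz":0,"gripper":1},{"dx":0,"dy":0,"dz":0,"rx":0,"ry":0,"rz":0,"gripper":1},{"dx":0,"dy":0,"dz":0,"rx":0,"ry":0,"rz":0,"gripper":1},{"dx":0,"dy":0,"dz":0,"rx":0,"ry":0,"rz":0,"gripper":1},{"dx":0,"dy":0,"dz":0,"rx":0,"ry":0,"rz":0,"gripper":1},{"dx":0,"dy":0,"dz":0,"rx":0,"ry":0,"rz":0,"gripper":1},{"dx":0,"dy":0,"dz":0,"rx":0,"ry":0,"rz":0,"gripper":1}]' --force 8

```text
t: 2.3
eef_pos: [0.489, 0.2409, 0.0286]
ee_rot: [-3.14, -0.002, 0.001]
force: [-1.4, 1.9, 6.7]
width: 0.0421
gripper_force: 8.0
```

```bash
python3 -c "
from h import *
s=arm.get_state();print(s['q'],s['eef_pos'],s['ee_rot'],s['force'])"
```

```text
[ 8.17368256e-01  3.92494499e-01 -5.31667361e-01  2.41800398e-04
 -6.44593491e-01  7.53837724e-01] [0.48897167 0.2408542  0.0286341 ] [-3.14020437e+00 -1.50313372e-03  6.01743873e-04] [-1.39476376  1.8671589   6.71797439]
```

Call:
jog_arm --targets '[{"dx":0,"dy":0,"dz":0,"rx":0,"ry":0,"rz":0,"gripper":0.3},{"dx":0,"dy":0,"dz":0,"rx":0,"ry":0,"rz":0,"gripper":0.2},{"dx":0,"dy":0,"dz":0,"rx":0,"ry":0,"rz":0.12,"gripper":0.2},{"dx":0,"dy":0,"dz":0,"rx":0,"ry":0,"rz":0.24,"gripper":0.2},{"dx":0,"dy":0,"dz":0,"rx":0,"ry":0,"rz":0.36,"gripper":0.2},{"dx":0,"dy":0,"dz":0,"rx":0,"ry":0,"rz":0.48,"gripper":0.2},{"dx":0,"dy":0,"dz":0,"rx":0,"ry":0,"rz":0.6,"gripper":0.2},{"dx":0,"dy":0,"dz":0,"rx":0,"ry":0,"rz":0.72,"gripper":0.2}]'

```text
t: 2.97
eef_pos: [0.4883, 0.24, 0.0274]
ee_rot: [3.141, 0.0, -0.726]
force: [1.0, 0.3, -0.5]
width: 0.0698
gripper_force: 0.0
```

Call:
jog_arm --targets '[{"dx":0,"dy":0,"dz":0,"rx":0,"ry":0,"rz":0.12,"gripper":0.2},{"dx":0,"dy":0,"dz":0,"rx":0,"ry":0,"rz":0.24,"gripper":0.2},{"dx":0,"dy":0,"dz":0,"rx":0,"ry":0,"rz":0.36,"gripper":0.2},{"dx":0,"dy":0,"dz":0,"rx":0,"ry":0,"rz":0.48,"gripper":0.2},{"dx":0,"dy":0,"dz":0,"rx":0,"ry":0,"rz":0.6,"gripper":0.2},{"dx":0,"dy":0,"dz":0,"rx":0,"ry":0,"rz":0.72,"gripper":0.2},{"dx":0,"dy":0,"dz":0,"rx":0,"ry":0,"rz":0.85,"gripper":0.2},{"dx":0,"dy":0,"dz":0,"rx":0,"ry":0,"rz":0.85,"gripper":0.2}]'

```text
t: 3.63
eef_pos: [0.4882, 0.2399, 0.0274]
ee_rot: [3.141, -0.0, -1.576]
force: [-0.3, 0.1, 0.1]
width: 0.0697
gripper_force: 0.0
```

Call:
jog_arm --targets '[{"dx":0,"dy":0,"dz":0,"rx":0,"ry":0,"rz":0,"gripper":1},{"dx":0,"dy":0,"dz":0,"rx":0,"ry":0,"rz":0,"gripper":1},{"dx":0,"dy":0,"dz":0,"rx":0,"ry":0,"rz":0,"gripper":1},{"dx":0,"dy":0,"dz":0,"rx":0,"ry":0,"rz":0,"gripper":1},{"dx":0,"dy":0,"dz":0,"rx":0,"ry":0,"rz":0,"gripper":1},{"dx":0,"dy":0,"dz":0,"rx":0,"ry":0,"rz":0,"gripper":1},{"dx":0,"dy":0,"dz":0,"rx":0,"ry":0,"rz":0,"gripper":1},{"dx":0,"dy":0,"dz":0,"rx":0,"ry":0,"rz":0,"gripper":1}]' --force 15

```text
t: 4.3
eef_pos: [0.4884, 0.2402, 0.0276]
ee_rot: [-3.142, 0.0, -1.57]
force: [-0.1, -0.4, -0.5]
width: 0.0413
gripper_force: 15.0
```

Call:
jog_arm --targets '[{"dx":0,"dy":0,"dz":-20,"rx":0,"ry":0,"rz":0,"gripper":1},{"dx":0,"dy":0,"dz":-45,"rx":0,"ry":0,"rz":0,"gripper":1},{"dx":0,"dy":0,"dz":-75,"rx":0,"ry":0,"rz":0,"gripper":1},{"dx":0,"dy":0,"dz":-105,"rx":0,"ry":0,"rz":0,"gripper":1},{"dx":0,"dy":0,"dz":-130,"rx":0,"ry":0,"rz":0,"gripper":1},{"dx":0,"dy":0,"dz":-150,"rx":0,"ry":0,"rz":0,"gripper":1},{"dx":0,"dy":0,"dz":-160,"rx":0,"ry":0,"rz":0,"gripper":1},{"dx":0,"dy":0,"dz":-160,"rx":0,"ry":0,"rz":0,"gripper":1}]'

```text
t: 4.97
eef_pos: [0.4893, 0.2409, 0.1899]
ee_rot: [-3.138, 0.003, -1.569]
force: [0.1, -0.4, -1.9]
width: 0.0416
gripper_force: 15.0
```

Run:
```python
from h import *
s=arm.get_state(); print(s['t'],s['q'],s['eef_pos'],s['ee_rot'],s['force'],s['width'])
grab('scene','s2.png')
```

```text
4.9667 [ 8.17132842e-01  1.91491301e-01 -3.61694541e-01  4.07733776e-04
 -1.01336174e+00 -8.16002160e-01] [0.4892964  0.24092028 0.18985672] [-3.13842899e+00  2.85711614e-03 -1.56944617e+00] [ 0.10089899 -0.35034288 -1.89829806] 0.04162604729977372
```

View pics/s2.png

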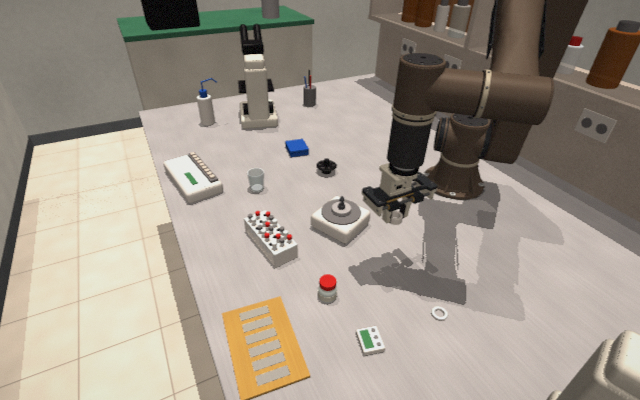

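The sleeve is held level at (396,215) in the scene view, with nothing else disturbed. Next I carry it over the shaft.

Call:
jog_arm --targets '[{"dx":25,"dy":-7,"dz":0,"rx":0,"ry":0,"rz":0,"gripper":1},{"dx":55,"dy":-14,"dz":0,"rx":0,"ry":0,"rz":0,"gripper":1},{"dx":90,"dy":-23,"dz":0,"rx":0,"ry":0,"rz":0,"gripper":1},{"dx":125,"dy":-32,"dz":0,"rx":0,"ry":0,"rz":0,"gripper":1},{"dx":155,"dy":-40,"dz":5,"rx":0,"ry":0,"rz":0,"gripper":1},{"dx":180,"dy":-46,"dz":15,"rx":0,"ry":0,"rz":0,"gripper":1},{"dx":197,"dy":-51,"dz":22,"rx":0,"ry":0,"rz":0,"gripper":1},{"dx":202.3,"dy":-52,"dz":25,"rx":0,"ry":0,"rz":0,"gripper":1}]'

```text
t: 5.68
eef_pos: [0.5394, 0.0352, 0.1594]
ee_rot: [3.137, -0.002, -1.572]
force: [-0.8, 0.3, -0.4]
width: 0.0415
gripper_force: 15.0
```

Call:
jog_arm --targets '[{"dx":0,"dy":0,"dz":0,"rx":0,"ry":0,"rz":0,"gripper":1},{"dx":0,"dy":0,"dz":0,"rx":0,"ry":0,"rz":0,"gripper":1},{"dx":0,"dy":0,"dz":0,"rx":0,"ry":0,"rz":0,"gripper":1},{"dx":0,"dy":0,"dz":0,"rx":0,"ry":0,"rz":0,"gripper":1},{"dx":0,"dy":0,"dz":0,"rx":0,"ry":0,"rz":0,"gripper":1},{"dx":0,"dy":0,"dz":0,"rx":0,"ry":0,"rz":0,"gripper":1},{"dx":0,"dy":0,"dz":0,"rx":0,"ry":0,"rz":0,"gripper":1},{"dx":0,"dy":0,"dz":0,"rx":0,"ry":0,"rz":0,"gripper":1}]'

```text
t: 6.35
eef_pos: [0.5406, 0.0383, 0.1628]
ee_rot: [-3.141, 0.0, -1.569]
force: [0.6, 0.6, 0.4]
width: 0.0415
gripper_force: 15.0
```

Run:
```python
from h import *
s=arm.get_state(); print(s['t'],s['eef_pos'],s['ee_rot'],s['force'],s['width'])
f=grab('scene'); cv2.imwrite('pics/s3.png',cv2.resize(f['frame'][140:260,270:430,::-1],(800,600),interpolation=cv2.INTER_CUBIC))
```

```text
6.35 [0.54063939 0.03825133 0.16275276] [-3.14124015e+00  1.78878608e-04 -1.56931206e+00] [0.60980236 0.59929979 0.41892657] 0.041498287433913025
```

View pics/s3.png

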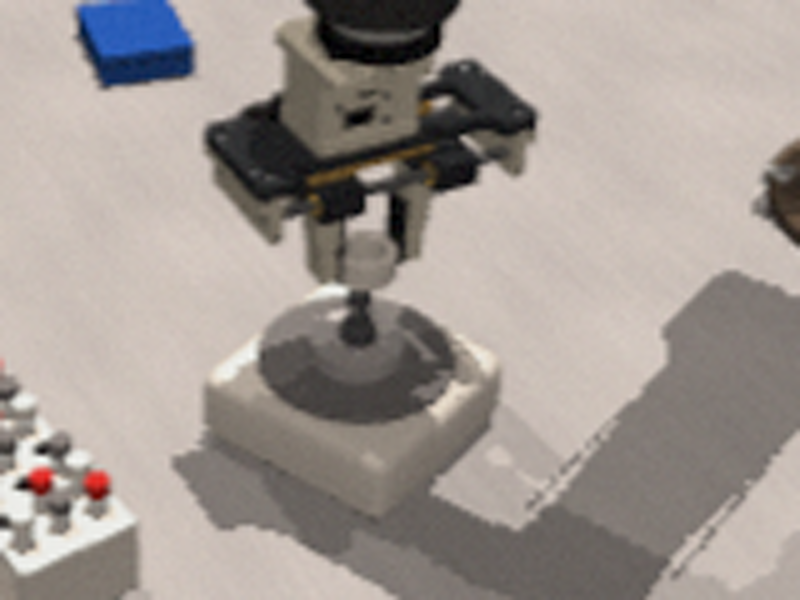

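The sleeve sits at about crop (368,258) and the shaft tip at (360,292), so there may be a small offset to the right. I'll quantify it.

Run:
```python
from h import *
def proj(f,p): 
    c=f['view']@[*p,1]; return np.array([c[0]/c[2]*f['fx']+f['cx'],c[1]/c[2]*f['fy']+f['cy']]).round(2)
b=grab('scene'); g=cv2.cvtColor(b['frame'],cv2.COLOR_RGB2GRAY).astype(int)
sh=np.array([.5437,.03715]) # shaft, scene camera frame
for z in(.08,.1,.124,.132,.1425,.152): print(z,proj(b,[*sh,z]))
print('cols 330..355')
for v in range(184,208): print(v,g[v,330:356])
P=cloud(b); Q=P[186:199,334:352].reshape(-1,3); print(P[192,334:353].round(4).tolist())
```

```text
0.08 [340.54 207.88]
0.1 [340.85 203.05]
0.124 [341.23 197.12]
0.132 [341.36 195.12]
0.1425 [341.53 192.46]
0.152 [341.69 190.03]
cols 330..355
184 [144  90  85  62  33  37  53  73  67 146 180 186 193 195 193 190 169  99
   6  22  21  76 107 110 118 171]
185 [152 101  86  97 100 104 107 106  84 155 191 192 192 192 193 193 170 101
  20  19  22  77 107 108 124 173]
186 [165 111  92 103 110 111 111 101  77 142 157 150 152 150 152 160 141  84
  19   8  24  90 113 114 149 187]
187 [168 115  90 106 115 113 112  99  77 123 140 130 132 138 143 143 139 100
  46  17  35  94 115 113 154 190]
188 [181 128  89 103 111 112 110  98  82 101 123 128 129 132 129 124 130 131
  97  45  37  91 111 109 156 187]
189 [177 124  91  96 107 109 110  81  57  97 122 125 127 125 122 119 107 126
 132  82  30  93 111 111 165 196]
190 [178 125  95  91 105 109 102  64  70 105 122 125 126 128 123 115 107 126
 136  90  51  94 109 110 169 199]
191 [183 134  91  90 104 111 109  70  82 118 124 122 126 126 121 117 128 134
 131  84  51  91 130 139 175 197]
192 [188 135  93  90  91 106 111  81  88 127 139 133 137 137 134 133
[... 1502 characters left out ...]
 126 126 126 124  99  58  44  49  54  49  45  50  92 116 115
 108 106 108 121 101  85  76  72]
207 [ 94 102 116 122 127 126 123 102  57  38  41  46  41  36  45  88 107 104
 101 104 100 112 115  88  71  67]
[[0.5784, 0.0488, 0.1627], [0.574, 0.0475, 0.1605], [0.5708, 0.0481, 0.1599], [0.5662, 0.0465, 0.1574], [0.5628, 0.0469, 0.1566], [0.56, 0.0483, 0.1567], [0.5581, 0.0511, 0.1578], [0.5535, 0.0496, 0.1554], [0.5531, 0.0548, 0.1587], [0.5469, 0.0508, 0.1542], [0.5462, 0.0556, 0.1571], [0.5406, 0.0526, 0.1534], [0.5388, 0.0556, 0.1548], [0.5339, 0.0538, 0.1521], [0.5313, 0.0555, 0.1524], [0.5198, 0.0437, 0.1411], [0.4092, -0.1185, 0.0014], [0.4077, -0.1138, 0.004], [0.3989, -0.1201, -0.0028]]
```

```bash
cat >> h.py <<'E'
def proj(f,p):
    c=np.c_[p,np.ones(len(p))]@f['view'].T; return np.c_[c[:,0]/c[:,2]*f['fx']+f['cx'],c[:,1]/c[:,2]*f['fy']+f['cy']]
def outline(f,x,y,z0,r,h):
    "hull extremes (left,right,top,bottom) of a standing cylinder"
    t=np.linspace(0,2*np.pi,180); q=np.vstack([np.c_[x+r*np.cos(t),y+r*np.sin(t),0*t+z] for z in(z0,z0+h)])
    p=proj(f,q); return np.r_[p.min(0),p.max(0)].round(2)
E
python3 - <<'E'
from h import *
a=grab('top');b=grab('scene')
z0=arm.get_state()['eef_pos'][2]-.0275; print(z0)
print('scene shaft-centred', outline(b,.5437,.03715,z0,.021,.02), 'x+5',outline(b,.5487,.03715,z0,.021,.02),'y+5',outline(b,.5437,.04215,z0,.021,.02))
print('orig sleeve scene',outline(b,.4919,.2395,0,.021,.02))
print('top shaft-centred', outline(a,.5373,.0355,z0,.021,.02))
g=a['frame'].astype(int).sum(2)//3
cv2.imwrite('pics/t3.png',cv2.resize(a['frame'][185:245,255:335,::-1],(800,600),interpolation=cv2.INTER_CUBIC))
E
```

```text
0.13511722110291924
scene shaft-centred [334.85 185.45 348.38 198.26] x+5 [333.48 185.84 347.01 198.67] y+5 [335.61 186.26 349.18 199.11]
orig sleeve scene [379.34 250.82 393.95 265.34]
top shaft-centred [287.4  206.66 301.15 220.77]
```

View pics/t3.png

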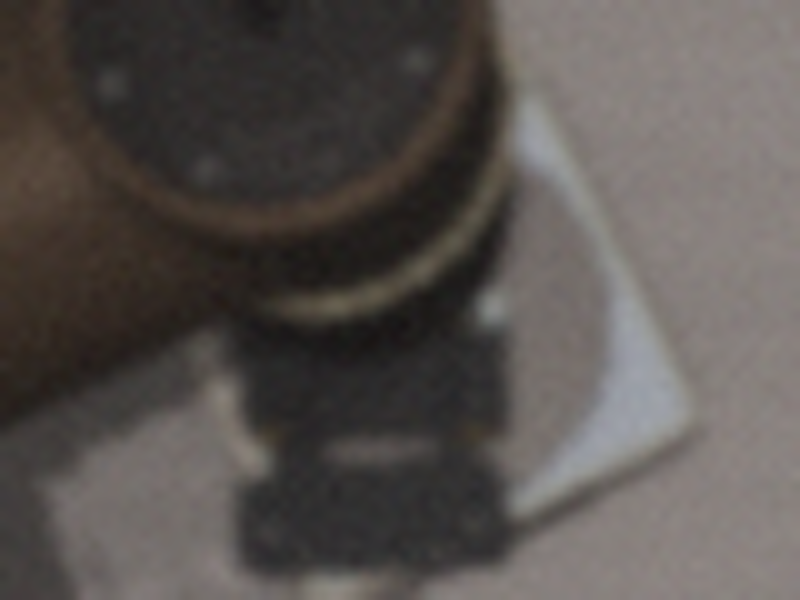

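The top view is fully occluded by the wrist. The scene measurement suggests a correction of about (+2.5,+2) mm. I'll lower the sleeve around the shaft above the catches and feel for the walls to centre it.

Call:
jog_arm --targets '[{"dx":-2,"dy":-2.5,"dz":0,"rx":0,"ry":0,"rz":0,"gripper":1},{"dx":-2,"dy":-2.5,"dz":5,"rx":0,"ry":0,"rz":0,"gripper":1},{"dx":-2,"dy":-2.5,"dz":10,"rx":0,"ry":0,"rz":0,"gripper":1},{"dx":-2,"dy":-2.5,"dz":15,"rx":0,"ry":0,"rz":0,"gripper":1},{"dx":-2,"dy":-2.5,"dz":20,"rx":0,"ry":0,"rz":0,"gripper":1},{"dx":-2,"dy":-2.5,"dz":25,"rx":0,"ry":0,"rz":0,"gripper":1},{"dx":-2,"dy":-2.5,"dz":25,"rx":0,"ry":0,"rz":0,"gripper":1},{"dx":-2,"dy":-2.5,"dz":25,"rx":0,"ry":0,"rz":0,"gripper":1}]'

```text
t: 7.22
eef_pos: [0.542, 0.0393, 0.1367]
ee_rot: [3.139, -0.001, -1.57]
force: [-1.9, -3.3, -0.7]
width: 0.0412
gripper_force: 15.0
```

Call:
jog_arm --targets '[{"dx":0,"dy":1,"dz":0,"rx":0,"ry":0,"rz":0,"gripper":1},{"dx":0,"dy":2,"dz":0,"rx":0,"ry":0,"rz":0,"gripper":1},{"dx":0,"dy":3,"dz":0,"rx":0,"ry":0,"rz":0,"gripper":1},{"dx":0,"dy":4,"dz":0,"rx":0,"ry":0,"rz":0,"gripper":1},{"dx":0,"dy":4.5,"dz":0,"rx":0,"ry":0,"rz":0,"gripper":1},{"dx":0,"dy":5,"dz":0,"rx":0,"ry":0,"rz":0,"gripper":1},{"dx":0,"dy":5,"dz":0,"rx":0,"ry":0,"rz":0,"gripper":1},{"dx":0,"dy":5,"dz":0,"rx":0,"ry":0,"rz":0,"gripper":1}]'

```text
t: 7.88
eef_pos: [0.5391, 0.0401, 0.1383]
ee_rot: [-3.139, 0.0, -1.569]
force: [2.7, -4.2, -0.5]
width: 0.0418
gripper_force: 15.0
```

Call:
jog_arm --targets '[{"dx":0,"dy":-2,"dz":0,"rx":0,"ry":0,"rz":0,"gripper":1},{"dx":0,"dy":-4,"dz":0,"rx":0,"ry":0,"rz":0,"gripper":1},{"dx":0,"dy":-6,"dz":0,"rx":0,"ry":0,"rz":0,"gripper":1},{"dx":0,"dy":-8,"dz":0,"rx":0,"ry":0,"rz":0,"gripper":1},{"dx":0,"dy":-9,"dz":0,"rx":0,"ry":0,"rz":0,"gripper":1},{"dx":0,"dy":-10,"dz":0,"rx":0,"ry":0,"rz":0,"gripper":1},{"dx":0,"dy":-10,"dz":0,"rx":0,"ry":0,"rz":0,"gripper":1},{"dx":0,"dy":-10,"dz":0,"rx":0,"ry":0,"rz":0,"gripper":1}]'

```text
t: 8.55
eef_pos: [0.544, 0.0386, 0.1363]
ee_rot: [3.133, -0.002, -1.571]
force: [-11.4, -4.8, 4.8]
width: 0.0411
gripper_force: 15.0
```

The chord widths and forces put the shaft near x≈0.5415, y≈0.035. I'll go there and probe y.

Call:
jog_arm --targets '[{"dx":2,"dy":3,"dz":0,"rx":0,"ry":0,"rz":0,"gripper":1},{"dx":4,"dy":6.3,"dz":0,"rx":0,"ry":0,"rz":0,"gripper":1},{"dx":6,"dy":6.3,"dz":0,"rx":0,"ry":0,"rz":0,"gripper":1},{"dx":8,"dy":6.3,"dz":0,"rx":0,"ry":0,"rz":0,"gripper":1},{"dx":10,"dy":6.3,"dz":0,"rx":0,"ry":0,"rz":0,"gripper":1},{"dx":11,"dy":6.3,"dz":0,"rx":0,"ry":0,"rz":0,"gripper":1},{"dx":11,"dy":6.3,"dz":0,"rx":0,"ry":0,"rz":0,"gripper":1},{"dx":11,"dy":6.3,"dz":0,"rx":0,"ry":0,"rz":0,"gripper":1}]'

```text
t: 9.22
eef_pos: [0.5422, 0.0293, 0.1377]
ee_rot: [-3.141, 0.001, -1.57]
force: [-0.7, 1.9, -0.3]
width: 0.0415
gripper_force: 15.0
```

Call:
jog_arm --targets '[{"dx":-2,"dy":0,"dz":0,"rx":0,"ry":0,"rz":0,"gripper":1},{"dx":-4,"dy":0,"dz":0,"rx":0,"ry":0,"rz":0,"gripper":1},{"dx":-6,"dy":0,"dz":0,"rx":0,"ry":0,"rz":0,"gripper":1},{"dx":-8,"dy":0,"dz":0,"rx":0,"ry":0,"rz":0,"gripper":1},{"dx":-10,"dy":0,"dz":0,"rx":0,"ry":0,"rz":0,"gripper":1},{"dx":-11,"dy":0,"dz":0,"rx":0,"ry":0,"rz":0,"gripper":1},{"dx":-12,"dy":0,"dz":0,"rx":0,"ry":0,"rz":0,"gripper":1},{"dx":-12,"dy":0,"dz":0,"rx":0,"ry":0,"rz":0,"gripper":1}]'

```text
t: 9.88
eef_pos: [0.5412, 0.04, 0.1373]
ee_rot: [3.14, -0.002, -1.57]
force: [-0.9, -5.6, -0.8]
width: 0.0418
gripper_force: 15.0
```

Call:
jog_arm --targets '[{"dx":2,"dy":0,"dz":0,"rx":0,"ry":0,"rz":0,"gripper":1},{"dx":4,"dy":0,"dz":0,"rx":0,"ry":0,"rz":0,"gripper":1},{"dx":5,"dy":0,"dz":0,"rx":0,"ry":0,"rz":0,"gripper":1},{"dx":5,"dy":0,"dz":0,"rx":0,"ry":0,"rz":0,"gripper":1},{"dx":5,"dy":0,"dz":0,"rx":0,"ry":0,"rz":0,"gripper":1},{"dx":5,"dy":0,"dz":0,"rx":0,"ry":0,"rz":0,"gripper":1},{"dx":5,"dy":0,"dz":0,"rx":0,"ry":0,"rz":0,"gripper":1},{"dx":5,"dy":0,"dz":0,"rx":0,"ry":0,"rz":0,"gripper":1}]'

```text
t: 10.55
eef_pos: [0.5418, 0.036, 0.1376]
ee_rot: [-3.142, 0.0, -1.57]
force: [-0.3, 0.3, 0.2]
width: 0.0414
gripper_force: 15.0
```

Run:
```python
from h import *
s=arm.get_state(); print(s['t'],s['eef_pos'],s['ee_rot'],s['force'],s['moment'],s['width'])
f=grab('scene'); cv2.imwrite('pics/s4.png',cv2.resize(f['frame'][140:260,270:430,::-1],(800,600),interpolation=cv2.INTER_CUBIC))
```

```text
10.55 [0.5418474  0.03602218 0.13757689] [-3.14153652e+00  7.01752694e-05 -1.56972556e+00] [-0.33995233  0.28286814  0.20537629] [ 0.05060401 -0.02402375 -0.01158595] 0.04143740798627941
```

View pics/s4.png

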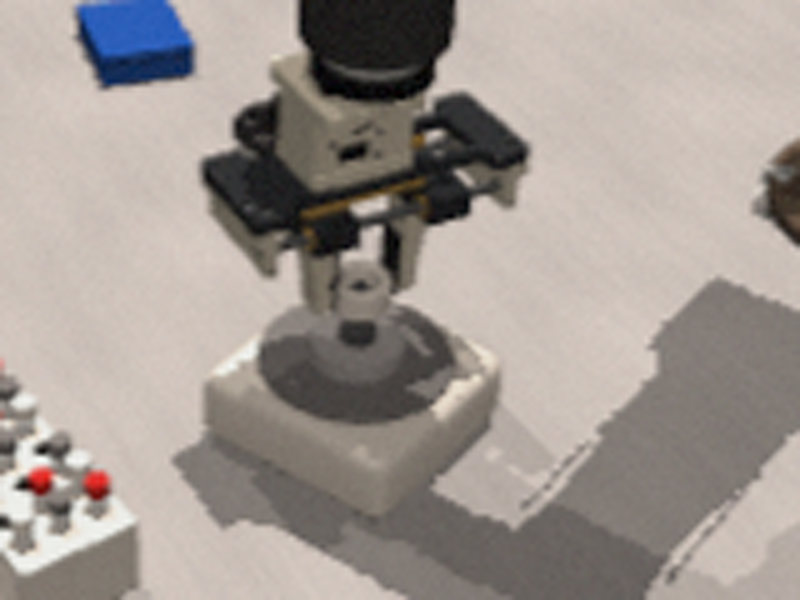

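The sleeve is now around the shaft (crop (360,285)). The y walls are at 0.0293 and 0.040, so the centre is y≈0.0347. Same probe in x.

Call:
jog_arm --targets '[{"dx":1.2,"dy":2,"dz":0,"rx":0,"ry":0,"rz":0,"gripper":1},{"dx":1.2,"dy":4,"dz":0,"rx":0,"ry":0,"rz":0,"gripper":1},{"dx":1.2,"dy":5,"dz":0,"rx":0,"ry":0,"rz":0,"gripper":1},{"dx":1.2,"dy":6,"dz":0,"rx":0,"ry":0,"rz":0,"gripper":1},{"dx":1.2,"dy":7,"dz":0,"rx":0,"ry":0,"rz":0,"gripper":1},{"dx":1.2,"dy":7,"dz":0,"rx":0,"ry":0,"rz":0,"gripper":1},{"dx":1.2,"dy":7,"dz":0,"rx":0,"ry":0,"rz":0,"gripper":1},{"dx":1.2,"dy":7,"dz":0,"rx":0,"ry":0,"rz":0,"gripper":1}]'

```text
t: 11.27
eef_pos: [0.5349, 0.0348, 0.1376]
ee_rot: [-3.142, -0.0, -1.57]
force: [0.1, 0.9, -1.2]
width: 0.0415
gripper_force: 15.0
```

Call:
jog_arm --targets '[{"dx":0,"dy":-3,"dz":0,"rx":0,"ry":0,"rz":0,"gripper":1},{"dx":0,"dy":-6,"dz":0,"rx":0,"ry":0,"rz":0,"gripper":1},{"dx":0,"dy":-9,"dz":0,"rx":0,"ry":0,"rz":0,"gripper":1},{"dx":0,"dy":-11,"dz":0,"rx":0,"ry":0,"rz":0,"gripper":1},{"dx":0,"dy":-12,"dz":0,"rx":0,"ry":0,"rz":0,"gripper":1},{"dx":0,"dy":-13,"dz":0,"rx":0,"ry":0,"rz":0,"gripper":1},{"dx":0,"dy":-13,"dz":0,"rx":0,"ry":0,"rz":0,"gripper":1},{"dx":0,"dy":-13,"dz":0,"rx":0,"ry":0,"rz":0,"gripper":1}]'

```text
t: 11.93
eef_pos: [0.5454, 0.0344, 0.1368]
ee_rot: [3.136, -0.001, -1.571]
force: [-9.5, 2.5, 5.2]
width: 0.0415
gripper_force: 15.0
```

Centre x≈0.540. Centre there and descend past the catches to just above the plate.

Call:
jog_arm --targets '[{"dx":0,"dy":4,"dz":0,"rx":0,"ry":0,"rz":0,"gripper":1},{"dx":0,"dy":7.8,"dz":0,"rx":0,"ry":0,"rz":0,"gripper":1},{"dx":0,"dy":7.8,"dz":0,"rx":0,"ry":0,"rz":0,"gripper":1},{"dx":0,"dy":7.8,"dz":3,"rx":0,"ry":0,"rz":0,"gripper":1},{"dx":0,"dy":7.8,"dz":6,"rx":0,"ry":0,"rz":0,"gripper":1},{"dx":0,"dy":7.8,"dz":10,"rx":0,"ry":0,"rz":0,"gripper":1},{"dx":0,"dy":7.8,"dz":13,"rx":0,"ry":0,"rz":0,"gripper":1},{"dx":0,"dy":7.8,"dz":13,"rx":0,"ry":0,"rz":0,"gripper":1}]'

```text
t: 12.6
eef_pos: [0.5396, 0.0345, 0.1235]
ee_rot: [3.14, -0.0, -1.57]
force: [-0.4, 0.3, -0.3]
width: 0.0412
gripper_force: 15.0
```

Call:
jog_arm --targets '[{"dx":0,"dy":0,"dz":2,"rx":0,"ry":0,"rz":0,"gripper":1},{"dx":0,"dy":0,"dz":4,"rx":0,"ry":0,"rz":0,"gripper":1},{"dx":0,"dy":0,"dz":6,"rx":0,"ry":0,"rz":0,"gripper":1},{"dx":0,"dy":0,"dz":8,"rx":0,"ry":0,"rz":0,"gripper":1},{"dx":0,"dy":0,"dz":10,"rx":0,"ry":0,"rz":0,"gripper":1},{"dx":0,"dy":0,"dz":10,"rx":0,"ry":0,"rz":0,"gripper":1},{"dx":0,"dy":0,"dz":10,"rx":0,"ry":0,"rz":0,"gripper":1},{"dx":0,"dy":0,"dz":10,"rx":0,"ry":0,"rz":0,"gripper":1}]'

```text
t: 13.27
eef_pos: [0.5401, 0.0347, 0.1146]
ee_rot: [-3.142, 0.0, -1.57]
force: [-0.1, -0.6, -0.1]
width: 0.0414
gripper_force: 15.0
```

No contact force, and the sleeve is already past the catches and onto the boss taper. I'll finish the descent.

Call:
jog_arm --targets '[{"dx":0,"dy":0,"dz":2,"rx":0,"ry":0,"rz":0,"gripper":1},{"dx":0,"dy":0,"dz":4,"rx":0,"ry":0,"rz":0,"gripper":1},{"dx":0,"dy":0,"dz":6,"rx":0,"ry":0,"rz":0,"gripper":1},{"dx":0,"dy":0,"dz":6.5,"rx":0,"ry":0,"rz":0,"gripper":1},{"dx":0,"dy":0,"dz":6.5,"rx":0,"ry":0,"rz":0,"gripper":1},{"dx":0,"dy":0,"dz":6.5,"rx":0,"ry":0,"rz":0,"gripper":1},{"dx":0,"dy":0,"dz":6.5,"rx":0,"ry":0,"rz":0,"gripper":1},{"dx":0,"dy":0,"dz":6.5,"rx":0,"ry":0,"rz":0,"gripper":1}]'

```text
t: 13.93
eef_pos: [0.5401, 0.0348, 0.1081]
ee_rot: [-3.141, 0.0, -1.57]
force: [-0.6, 0.4, -0.3]
width: 0.0415
gripper_force: 15.0
```

Call:
jog_arm --targets '[{"dx":0,"dy":0,"dz":0,"rx":0,"ry":0,"rz":0,"gripper":0.3},{"dx":0,"dy":0,"dz":0,"rx":0,"ry":0,"rz":0,"gripper":0.3},{"dx":0,"dy":0,"dz":0,"rx":0,"ry":0,"rz":0,"gripper":0.3},{"dx":0,"dy":0,"dz":-10,"rx":0,"ry":0,"rz":0,"gripper":0.3},{"dx":0,"dy":0,"dz":-30,"rx":0,"ry":0,"rz":0,"gripper":0.3},{"dx":0,"dy":0,"dz":-55,"rx":0,"ry":0,"rz":0,"gripper":0.3},{"dx":0,"dy":0,"dz":-80,"rx":0,"ry":0,"rz":0,"gripper":0.3},{"dx":0,"dy":0,"dz":-80,"rx":0,"ry":0,"rz":0,"gripper":0.3}]'

```text
t: 14.6
eef_pos: [0.5428, 0.0353, 0.194]
ee_rot: [-3.133, 0.002, -1.569]
force: [2.0, -0.1, 0.1]
width: 0.0613
gripper_force: 0.0
```

Run:
```python
from h import *
s=arm.get_state(); print(s['t'],s['eef_pos'],s['ee_rot'],s['force'],s['width'])
f=grab('scene'); cv2.imwrite('pics/s5.png',cv2.resize(f['frame'][170:240,300:380,::-1],(640,560),interpolation=cv2.INTER_CUBIC))
```

```text
14.6 [0.54277578 0.035298   0.19399882] [-3.13347747e+00  1.71835928e-03 -1.56867309e+00] [ 2.02780852 -0.12805014  0.11103393] 0.061348802780602306
```

View pics/s5.png

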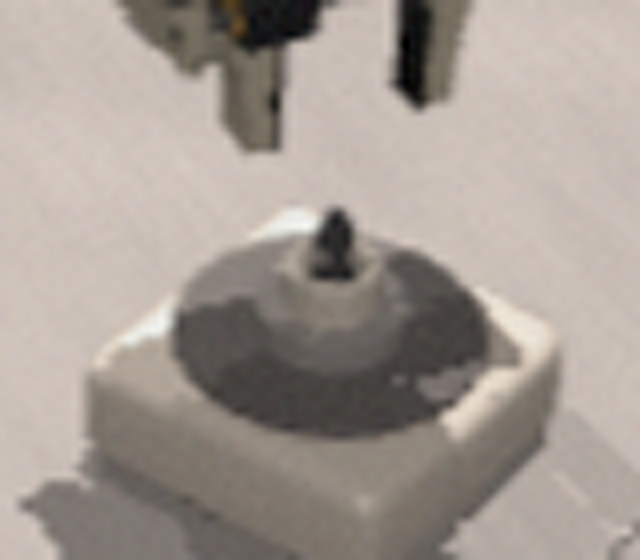

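The sleeve sits flat around the shaft: its top rim is at crop (333,262), level on the plate. Now to the rotor, estimated at (0.424,-0.287) in the robot frame.

Call:
jog_arm --targets '[{"dx":30,"dy":10,"dz":0,"rx":0,"ry":0,"rz":0,"gripper":0.3},{"dx":66,"dy":23,"dz":0,"rx":0,"ry":0,"rz":0,"gripper":0.3},{"dx":102,"dy":36,"dz":0,"rx":0,"ry":0,"rz":0,"gripper":0.3},{"dx":138,"dy":49,"dz":0,"rx":0,"ry":0,"rz":0,"gripper":0.3},{"dx":174,"dy":62,"dz":0,"rx":0,"ry":0,"rz":0,"gripper":0.3},{"dx":210,"dy":75,"dz":0,"rx":0,"ry":0,"rz":0,"gripper":0.3},{"dx":246,"dy":88,"dz":0,"rx":0,"ry":0,"rz":0,"gripper":0.3},{"dx":282,"dy":101,"dz":0,"rx":0,"ry":0,"rz":0,"gripper":0.3}]'

```text
t: 15.32
eef_pos: [0.438, -0.2488, 0.1881]
ee_rot: [3.142, 0.0, -1.57]
force: [0.6, -0.4, -0.3]
width: 0.0616
gripper_force: 0.0
```

Call:
jog_arm --targets '[{"dx":20,"dy":8,"dz":0,"rx":0,"ry":0,"rz":0,"gripper":0.3},{"dx":40,"dy":15,"dz":10,"rx":0,"ry":0,"rz":0,"gripper":0.3},{"dx":40,"dy":15,"dz":30,"rx":0,"ry":0,"rz":0,"gripper":0.3},{"dx":40,"dy":15,"dz":50,"rx":0,"ry":0,"rz":0,"gripper":0.3},{"dx":40,"dy":15,"dz":60,"rx":0,"ry":0,"rz":0,"gripper":0.3},{"dx":40,"dy":15,"dz":60,"rx":0,"ry":0,"rz":0,"gripper":0.3},{"dx":40,"dy":15,"dz":60,"rx":0,"ry":0,"rz":0,"gripper":0.3},{"dx":40,"dy":15,"dz":60,"rx":0,"ry":0,"rz":0,"gripper":0.3}]'

```text
t: 15.98
eef_pos: [0.4251, -0.2874, 0.129]
ee_rot: [-3.141, -0.001, -1.569]
force: [0.7, 0.1, -0.3]
width: 0.0614
gripper_force: 0.0
```

Run:
```python
from h import *
s=arm.get_state(); print(s['t'],s['q'],s['eef_pos'],s['ee_rot'],s['force'],s['width'])
```

```text
15.9833 [-2.11106237e-01  2.07861060e-01 -5.02993250e-01  4.76385310e-04
 -8.58954807e-01  2.12720236e-01] [ 0.42509839 -0.28738426  0.12898835] [-3.14070397e+00 -5.61277465e-04 -1.56887157e+00] [ 0.65143238  0.10694072 -0.29155315] 0.06143204795869787
```

Call:
jog_arm --targets '[{"dx":0,"dy":0,"dz":20,"rx":0,"ry":0,"rz":0,"gripper":0.35},{"dx":0,"dy":0,"dz":40,"rx":0,"ry":0,"rz":0,"gripper":0.35},{"dx":0,"dy":0,"dz":57,"rx":0,"ry":0,"rz":0,"gripper":0.35},{"dx":0,"dy":0,"dz":66,"rx":0,"ry":0,"rz":0,"gripper":0.35},{"dx":0,"dy":0,"dz":68,"rx":0,"ry":0,"rz":0,"gripper":0.35},{"dx":0,"dy":0,"dz":68,"rx":0,"ry":0,"rz":0,"gripper":0.5},{"dx":0,"dy":0,"dz":68,"rx":0,"ry":0,"rz":0,"gripper":1},{"dx":0,"dy":0,"dz":68,"rx":0,"ry":0,"rz":0,"gripper":1}]' --force 10

```text
t: 16.65
eef_pos: [0.4252, -0.2876, 0.0612]
ee_rot: [-3.14, -0.001, -1.569]
force: [0.6, -0.2, 0.5]
width: 0.0425
gripper_force: 0.0
```

Call:
jog_arm --targets '[{"dx":0,"dy":0,"dz":0,"rx":0,"ry":0,"rz":0,"gripper":1},{"dx":0,"dy":0,"dz":0,"rx":0,"ry":0,"rz":0,"gripper":1},{"dx":0,"dy":0,"dz":0,"rx":0,"ry":0,"rz":0,"gripper":1},{"dx":0,"dy":0,"dz":0,"rx":0,"ry":0,"rz":0,"gripper":1},{"dx":0,"dy":0,"dz":0,"rx":0,"ry":0,"rz":0,"gripper":1},{"dx":0,"dy":0,"dz":0,"rx":0,"ry":0,"rz":0,"gripper":1},{"dx":0,"dy":0,"dz":0,"rx":0,"ry":0,"rz":0,"gripper":0.5},{"dx":0,"dy":0,"dz":0,"rx":0,"ry":0,"rz":0,"gripper":0.5}]'

```text
t: 17.32
eef_pos: [0.4244, -0.2874, 0.06]
ee_rot: [-3.141, 0.0, -1.57]
force: [0.0, 0.3, -0.4]
width: 0.0319
gripper_force: 0.0
```

Call:
jog_arm --targets '[{"dx":0,"dy":0,"dz":0,"rx":0,"ry":0,"rz":0,"gripper":0.4},{"dx":0,"dy":0,"dz":0,"rx":0,"ry":0,"rz":0,"gripper":0.4},{"dx":0,"dy":0,"dz":0,"rx":0,"ry":0,"rz":-0.12,"gripper":0.4},{"dx":0,"dy":0,"dz":0,"rx":0,"ry":0,"rz":-0.24,"gripper":0.4},{"dx":0,"dy":0,"dz":0,"rx":0,"ry":0,"rz":-0.36,"gripper":0.4},{"dx":0,"dy":0,"dz":0,"rx":0,"ry":0,"rz":-0.48,"gripper":0.4},{"dx":0,"dy":0,"dz":0,"rx":0,"ry":0,"rz":-0.6,"gripper":0.4},{"dx":0,"dy":0,"dz":0,"rx":0,"ry":0,"rz":-0.72,"gripper":0.4}]'

```text
t: 17.98
eef_pos: [0.4243, -0.2874, 0.0599]
ee_rot: [3.142, 0.0, -0.844]
force: [0.1, 0.1, 0.2]
width: 0.0523
gripper_force: 0.0
```

Call:
jog_arm --targets '[{"dx":0,"dy":0,"dz":0,"rx":0,"ry":0,"rz":-0.12,"gripper":0.4},{"dx":0,"dy":0,"dz":0,"rx":0,"ry":0,"rz":-0.24,"gripper":0.4},{"dx":0,"dy":0,"dz":0,"rx":0,"ry":0,"rz":-0.36,"gripper":0.4},{"dx":0,"dy":0,"dz":0,"rx":0,"ry":0,"rz":-0.48,"gripper":0.4},{"dx":0,"dy":0,"dz":0,"rx":0,"ry":0,"rz":-0.6,"gripper":0.4},{"dx":0,"dy":0,"dz":0,"rx":0,"ry":0,"rz":-0.72,"gripper":0.4},{"dx":0,"dy":0,"dz":0,"rx":0,"ry":0,"rz":-0.85,"gripper":0.4},{"dx":0,"dy":0,"dz":0,"rx":0,"ry":0,"rz":-0.85,"gripper":0.4}]'

```text
t: 18.65
eef_pos: [0.4243, -0.2874, 0.0599]
ee_rot: [-3.142, 0.0, 0.006]
force: [-0.1, -0.5, -0.8]
width: 0.0525
gripper_force: 0.0
```

Call:
jog_arm --targets '[{"dx":0,"dy":0,"dz":0,"rx":0,"ry":0,"rz":0,"gripper":0.6},{"dx":0,"dy":0,"dz":0,"rx":0,"ry":0,"rz":0,"gripper":1},{"dx":0,"dy":0,"dz":0,"rx":0,"ry":0,"rz":0,"gripper":1},{"dx":0,"dy":0,"dz":0,"rx":0,"ry":0,"rz":0,"gripper":1},{"dx":0,"dy":0,"dz":0,"rx":0,"ry":0,"rz":0,"gripper":1},{"dx":0,"dy":0,"dz":0,"rx":0,"ry":0,"rz":0,"gripper":1},{"dx":0,"dy":0,"dz":0,"rx":0,"ry":0,"rz":0,"gripper":1},{"dx":0,"dy":0,"dz":0,"rx":0,"ry":0,"rz":0,"gripper":1}]' --force 50

```text
t: 19.32
eef_pos: [0.4244, -0.2874, 0.0601]
ee_rot: [3.142, -0.0, -0.0]
force: [0.9, 0.0, -0.0]
width: 0.0231
gripper_force: 50.0
```

Call:
jog_arm --targets '[{"dx":0,"dy":0,"dz":-15,"rx":0,"ry":0,"rz":0,"gripper":1},{"dx":0,"dy":0,"dz":-35,"rx":0,"ry":0,"rz":0,"gripper":1},{"dx":0,"dy":0,"dz":-60,"rx":0,"ry":0,"rz":0,"gripper":1},{"dx":0,"dy":0,"dz":-90,"rx":0,"ry":0,"rz":0,"gripper":1},{"dx":0,"dy":0,"dz":-120,"rx":0,"ry":0,"rz":0,"gripper":1},{"dx":0,"dy":0,"dz":-138,"rx":0,"ry":0,"rz":0,"gripper":1},{"dx":0,"dy":0,"dz":-140,"rx":0,"ry":0,"rz":0,"gripper":1},{"dx":0,"dy":0,"dz":-140,"rx":0,"ry":0,"rz":0,"gripper":1}]'

```text
t: 19.98
eef_pos: [0.4247, -0.2874, 0.201]
ee_rot: [3.141, -0.002, -0.0]
force: [0.7, 0.2, -2.1]
width: 0.0231
gripper_force: 50.0
```

Call:
jog_arm --targets '[{"dx":6,"dy":-18,"dz":0,"rx":0,"ry":0,"rz":0,"gripper":1},{"dx":18,"dy":-50,"dz":0,"rx":0,"ry":0,"rz":0,"gripper":1},{"dx":30,"dy":-83,"dz":0,"rx":0,"ry":0,"rz":0,"gripper":1},{"dx":42,"dy":-116,"dz":0,"rx":0,"ry":0,"rz":0,"gripper":1},{"dx":54,"dy":-149,"dz":0,"rx":0,"ry":0,"rz":0,"gripper":1},{"dx":66,"dy":-182,"dz":0,"rx":0,"ry":0,"rz":0,"gripper":1},{"dx":78,"dy":-215,"dz":0,"rx":0,"ry":0,"rz":0,"gripper":1},{"dx":88,"dy":-245,"dz":0,"rx":0,"ry":0,"rz":0,"gripper":1}]'

```text
t: 20.65
eef_pos: [0.5118, -0.0405, 0.1982]
ee_rot: [3.141, 0.003, 0.0]
force: [0.8, 0.2, -1.4]
width: 0.0229
gripper_force: 50.0
```

Call:
jog_arm --targets '[{"dx":10,"dy":-28,"dz":0,"rx":0,"ry":0,"rz":0,"gripper":1},{"dx":18,"dy":-50,"dz":0,"rx":0,"ry":0,"rz":0,"gripper":1},{"dx":24,"dy":-68,"dz":0,"rx":0,"ry":0,"rz":0,"gripper":1},{"dx":27.7,"dy":-77.1,"dz":0,"rx":0,"ry":0,"rz":0,"gripper":1},{"dx":27.7,"dy":-77.1,"dz":0,"rx":0,"ry":0,"rz":0,"gripper":1},{"dx":27.7,"dy":-77.1,"dz":0,"rx":0,"ry":0,"rz":0,"gripper":1},{"dx":27.7,"dy":-77.1,"dz":0,"rx":0,"ry":0,"rz":0,"gripper":1},{"dx":27.7,"dy":-77.1,"dz":0,"rx":0,"ry":0,"rz":0,"gripper":1}]'

```text
t: 21.32
eef_pos: [0.5394, 0.0338, 0.1997]
ee_rot: [3.141, 0.001, -0.001]
force: [0.4, 0.1, -1.5]
width: 0.0231
gripper_force: 50.0
```

Run:
```python
from h import *
s=arm.get_state(); print(s['t'],s['eef_pos'],s['ee_rot'],s['force'],s['width'])
f=grab('scene'); cv2.imwrite('pics/s6.png',cv2.resize(f['frame'][140:260,270:430,::-1],(800,600),interpolation=cv2.INTER_CUBIC))
```

```text
21.3167 [0.53944202 0.03376936 0.19969381] [ 3.14133314e+00  8.05906745e-04 -8.33228743e-04] [ 0.36376316  0.12760382 -1.45880834] 0.023105343432073697
```

View pics/s6.png

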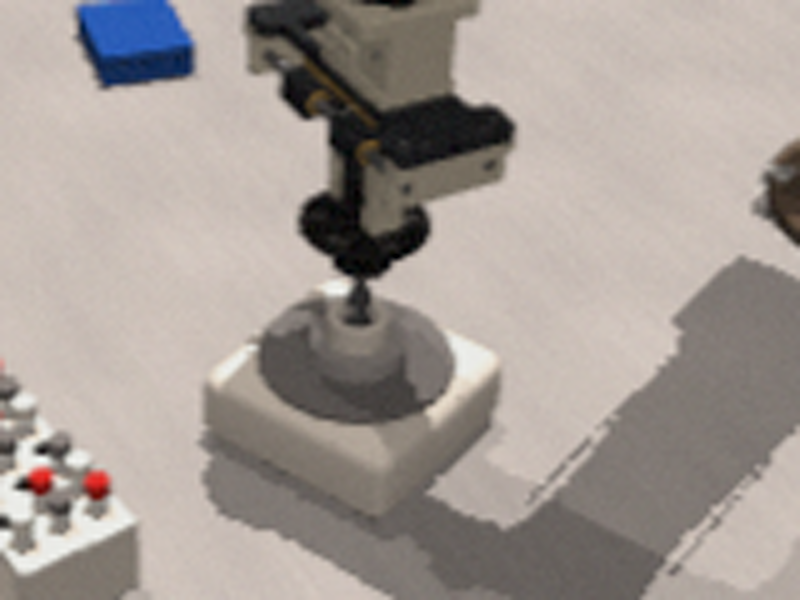

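The rotor hub (crop (363,255)) is held level, directly over the shaft tip (360,285). I'll lower it over the tip to just above the catches and check the forces.

Call:
jog_arm --targets '[{"dx":0.6,"dy":-0.9,"dz":4,"rx":0,"ry":0,"rz":0,"gripper":1},{"dx":0.6,"dy":-0.9,"dz":8,"rx":0,"ry":0,"rz":0,"gripper":1},{"dx":0.6,"dy":-0.9,"dz":12,"rx":0,"ry":0,"rz":0,"gripper":1},{"dx":0.6,"dy":-0.9,"dz":16,"rx":0,"ry":0,"rz":0,"gripper":1},{"dx":0.6,"dy":-0.9,"dz":20,"rx":0,"ry":0,"rz":0,"gripper":1},{"dx":0.6,"dy":-0.9,"dz":24,"rx":0,"ry":0,"rz":0,"gripper":1},{"dx":0.6,"dy":-0.9,"dz":28,"rx":0,"ry":0,"rz":0,"gripper":1},{"dx":0.6,"dy":-0.9,"dz":28,"rx":0,"ry":0,"rz":0,"gripper":1}]' --force 60

```text
t: 22.03
eef_pos: [0.5401, 0.0355, 0.171]
ee_rot: [3.141, 0.002, 0.0]
force: [-0.4, 0.1, -2.0]
width: 0.0225
gripper_force: 60.0
```

Run:
```python
from h import *
s=arm.get_state(); print(s['t'],s['eef_pos'],s['ee_rot'],s['force'],s['moment'],s['width'])
```

```text
22.0333 [0.54006487 0.03550966 0.17098271] [3.14113868e+00 1.51121664e-03 1.49398846e-04] [-0.39340174  0.08324201 -1.95806426] [-0.0791771   0.06567664 -0.01827674] 0.022529595239924295
```

No contact, so it's threaded on the shaft. Pressing.

Call:
jog_arm --targets '[{"dx":0,"dy":0,"dz":2,"rx":0,"ry":0,"rz":0,"gripper":1},{"dx":0,"dy":0,"dz":4,"rx":0,"ry":0,"rz":0,"gripper":1},{"dx":0,"dy":0,"dz":6,"rx":0,"ry":0,"rz":0,"gripper":1},{"dx":0,"dy":0,"dz":8,"rx":0,"ry":0,"rz":0,"gripper":1},{"dx":0,"dy":0,"dz":10,"rx":0,"ry":0,"rz":0,"gripper":1},{"dx":0,"dy":0,"dz":12,"rx":0,"ry":0,"rz":0,"gripper":1},{"dx":0,"dy":0,"dz":12,"rx":0,"ry":0,"rz":0,"gripper":1},{"dx":0,"dy":0,"dz":12,"rx":0,"ry":0,"rz":0,"gripper":1}]'

```text
t: 22.7
eef_pos: [0.5406, 0.0356, 0.16]
ee_rot: [3.142, -0.0, 0.0]
force: [-0.4, -0.9, 1.3]
width: 0.0223
gripper_force: 60.0
```

Run:
```python
from h import *
s=arm.get_state(); print(s['t'],s['eef_pos'],s['ee_rot'],s['force'],s['moment'],s['width'])
```

```text
22.7 [0.5406066  0.03558737 0.16003872] [ 3.14156100e+00 -7.83697120e-05  2.10587109e-04] [-0.42739346 -0.91361125  1.34438884] [-0.27120586  0.25231732  0.0335592 ] 0.02227709250678087
```

Call:
jog_arm --targets '[{"dx":0,"dy":0,"dz":1,"rx":0,"ry":0,"rz":0,"gripper":1},{"dx":0,"dy":0,"dz":2,"rx":0,"ry":0,"rz":0,"gripper":1},{"dx":0,"dy":0,"dz":3,"rx":0,"ry":0,"rz":0,"gripper":1},{"dx":0,"dy":0,"dz":4,"rx":0,"ry":0,"rz":0,"gripper":1},{"dx":0,"dy":0,"dz":4,"rx":0,"ry":0,"rz":0,"gripper":1},{"dx":0,"dy":0,"dz":4,"rx":0,"ry":0,"rz":0,"gripper":1},{"dx":0,"dy":0,"dz":4,"rx":0,"ry":0,"rz":0,"gripper":1},{"dx":0,"dy":0,"dz":4,"rx":0,"ry":0,"rz":0,"gripper":1}]'

```text
t: 23.37
eef_pos: [0.5416, 0.0355, 0.1598]
ee_rot: [3.141, -0.004, 0.002]
force: [-11.0, -0.5, 29.2]
width: 0.0226
gripper_force: 60.0
```

Run:
```python
from h import *
s=arm.get_state(); print(s['t'],s['eef_pos'],s['ee_rot'],s['force'],s['moment'],s['width'])
f=grab('scene'); cv2.imwrite('pics/s7.png',cv2.resize(f['frame'][140:260,270:430,::-1],(800,600),interpolation=cv2.INTER_CUBIC))
```

```text
23.3667 [0.54164385 0.03550057 0.15984415] [ 3.14131255e+00 -3.63553236e-03  1.57885852e-03] [-10.98072351  -0.45476084  29.17572165] [-0.10145091  4.17695697 -0.05044281] 0.022554266147435623
```

View pics/s7.png

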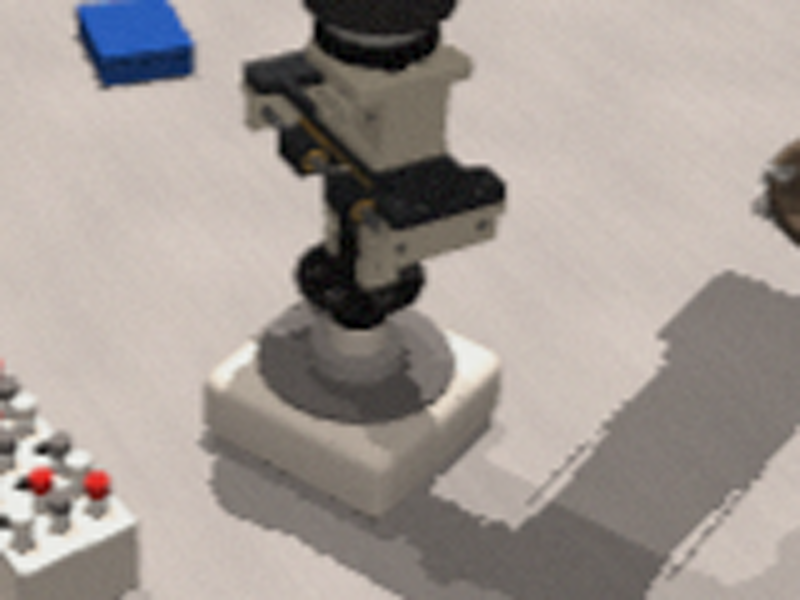

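The rotor is on the sleeve with no gap (crop (360,325)), at a hard stop exactly at the home height with 29 N of push. One settling call, then hand in.

Call:
jog_arm --targets '[{"dx":0,"dy":0,"dz":0,"rx":0,"ry":0,"rz":0,"gripper":1},{"dx":0,"dy":0,"dz":0,"rx":0,"ry":0,"rz":0,"gripper":1},{"dx":0,"dy":0,"dz":0,"rx":0,"ry":0,"rz":0,"gripper":1},{"dx":0,"dy":0,"dz":0,"rx":0,"ry":0,"rz":0,"gripper":1},{"dx":0,"dy":0,"dz":0,"rx":0,"ry":0,"rz":0,"gripper":1},{"dx":0,"dy":0,"dz":0,"rx":0,"ry":0,"rz":0,"gripper":1},{"dx":0,"dy":0,"dz":0,"rx":0,"ry":0,"rz":0,"gripper":1},{"dx":0,"dy":0,"dz":0,"rx":0,"ry":0,"rz":0,"gripper":1}]'

```text
t: 24.08
eef_pos: [0.5416, 0.0355, 0.1599]
ee_rot: [3.141, -0.004, 0.002]
force: [-11.0, -0.4, 28.8]
width: 0.0222
gripper_force: 60.0
```

Run:
```python
from h import *
s=arm.get_state(); print(s['t'],s['eef_pos'],s['force'],s['ee_rot'])
if s['force'][2]>12 and abs(s['eef_pos'][2]-.16)<.0015: print(arm.job_done())
```

```text
24.0833 [0.54164031 0.03549617 0.15986864] [-11.04450482  -0.38765689  28.78184404] [ 3.14132952e+00 -3.69299834e-03  1.60209200e-03]
the job is handed in; nothing more can be done
None
```

The sleeve is seated on the drive plate and the rotor is at its home height on it, with the fingers still gripping and pressing it down at about 29 N; I handed the job in at about 24 s, and no verdict came back.

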